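# Call for stock at the empty bin

### The job

One of the four green parts bins has run empty: call for a refill by pressing the key of the call puck that stands in front of that bin. Press it gently straight down with the fingertips, as far as it goes, keep it down for two seconds, then let it come up and draw the hand well clear above it. Press no other puck, do not pick up or shift any puck, and leave the bins and the handles, block, jar, ring and stamp standing around them alone.

Things in the scene. Friction and masses are not known exactly. Their poses are not given: they have to be found in the camera images.
- bin_empty: fixed green plastic parts bin with nothing in it: the bare floor shows; 160 (x) x 105 (y) x 75 (z) mm, its low 43 mm front lip at its -x end, towards the robot; heaped stock may stand up to 90 mm above its underside. Origin: centre of the underside, 3 mm above the table. The four alike bins stand side by side on a rubber mat, about 165 mm apart, in any order
- bin_low: fixed green plastic parts bin with only three pieces lying on its floor (two turned knobs and one small block); 160 (x) x 105 (y) x 75 (z) mm, its low 43 mm front lip at its -x end, towards the robot; heaped stock may stand up to 90 mm above its underside. Origin: centre of the underside, 3 mm above the table. The four alike bins stand side by side on a rubber mat, about 165 mm apart, in any order
- bin_knobs: fixed green plastic parts bin heaped with turned wooden knobs; 160 (x) x 105 (y) x 75 (z) mm, its low 43 mm front lip at its -x end, towards the robot; heaped stock may stand up to 90 mm above its underside. Origin: centre of the underside, 3 mm above the table. The four alike bins stand side by side on a rubber mat, about 165 mm apart, in any order
- bin_blocks: fixed green plastic parts bin heaped with small rectangular wooden blocks; 160 (x) x 105 (y) x 75 (z) mm, its low 43 mm front lip at its -x end, towards the robot; heaped stock may stand up to 90 mm above its underside. Origin: centre of the underside, 3 mm above the table. The four alike bins stand side by side on a rubber mat, about 165 mm apart, in any order
- puck_empty: loose wireless call puck that stands on the mat in front of (robot side of) bin_empty, its centre about 137 mm from the bin's centre: white round disc, diameter 60 mm, 20 mm high, about 0.16 kg, with a grey round push key in its middle. Origin: centre of the underside, 3 mm above the table when it stands. All four pucks look the same
- key_empty_top (a point): centre of the top face of the push key of puck_empty: flat grey disc, diameter 32 mm, that stands 10 mm proud of the puck's top, 33 mm above the table when up. It moves down with the key
- key_empty (a joint): travel of that key in m: 0 up, 0.006 fully down. A spring returns it when let go: it starts to move at 1.5 N and is fully down at 5 N
- puck_low: loose wireless call puck that stands on the mat in front of (robot side of) bin_low, its centre about 137 mm from the bin's centre: white round disc, diameter 60 mm, 20 mm high, about 0.16 kg, with a grey round push key in its middle. Origin: centre of the underside, 3 mm above the table when it stands. All four pucks look the same
- key_low_top (a point): centre of the top face of the push key of puck_low: flat grey disc, diameter 32 mm, that stands 10 mm proud of the puck's top, 33 mm above the table when up. It moves down with the key
- key_low (a joint): travel of that key in m: 0 up, 0.006 fully down. A spring returns it when let go: it starts to move at 1.5 N and is fully down at 5 N
- puck_knobs: loose wireless call puck that stands on the mat in front of (robot side of) bin_knobs, its centre about 137 mm from the bin's centre: white round disc, diameter 60 mm, 20 mm high, about 0.16 kg, with a grey round push key in its middle. Origin: centre of the underside, 3 mm above the table when it stands. All four pucks look the same
- key_knobs_top (a point): centre of the top face of the push key of puck_knobs: flat grey disc, diameter 32 mm, that stands 10 mm proud of the puck's top, 33 mm above the table when up. It moves down with the key
- key_knobs (a joint): travel of that key in m: 0 up, 0.006 fully down. A spring returns it when let go: it starts to move at 1.5 N and is fully down at 5 N
- puck_blocks: loose wireless call puck that stands on the mat in front of (robot side of) bin_blocks, its centre about 137 mm from the bin's centre: white round disc, diameter 60 mm, 20 mm high, about 0.16 kg, with a grey round push key in its middle. Origin: centre of the underside, 3 mm above the table when it stands. All four pucks look the same
- key_blocks_top (a point): centre of the top face of the push key of puck_blocks: flat grey disc, diameter 32 mm, that stands 10 mm proud of the puck's top, 33 mm above the table when up. It moves down with the key
- key_blocks (a joint): travel of that key in m: 0 up, 0.006 fully down. A spring returns it when let go: it starts to move at 1.5 N and is fully down at 5 N
- handle_a: bystander: loose turned wooden handle, standing, 28 mm across, 63 mm high; between two pucks. Origin: centre of the underside
- handle_b: bystander: loose turned wooden handle, standing, 26 mm across, 50 mm high; between the two middle pucks. Origin: centre of the underside
- block: bystander: loose wooden block, 45 x 22 x 14 mm, lying; between two pucks. Origin: centre of the underside
- jar: bystander: loose closed jar, 48 mm across, 60 mm high; at the left (+y) end of the row of pucks. Origin: centre of the underside
- tape: bystander: loose brown cardboard ring, lying flat, 56 mm across, 20 mm high; at the right (-y) end of the row of pucks. Origin: centre of the underside
- stamp: bystander: loose wooden hand stamp, base 50 x 30 mm, with turned handle 63 mm high; on the robot side of the row of pucks, at the middle. Origin: centre of the underside
Not all that is in view belongs to the job. What is shaped like the puck_blocks but purple or red is not meant.

How it is judged:
On the way, in this order (a step that is already met when the one before it is completed fails the run):
1. the key of the empty bin's puck is held down (over 4 of its 6 mm) for 1.5 s (value of joint key_empty above 0.004 m), for 1.5 s.
2. the key is up again and the TCP is over 80 mm from it (value of joint key_empty below 0.001 m and distance between the grasp point and key_empty_top above 0.08 m), for 0.2 s.
At the end, for the whole second after the job is handed in: the empty bin's key has been held down and is up again (under 1 mm), the TCP is over 80 mm from it, its puck stands flat within 15 mm of where it was, the other pucks within 10 mm with their keys up, and the bystanders stand within 15 mm of where they were (all of step 2 and distance of each of puck_empty, handle_a, handle_b, block, jar, tape, stamp from where it was at the start of the episode below 0.015 m and angle between puck_empty's own z axis and vertical below 0.1 rad and linear speed of puck_empty below 0.02 m/s and distance of each of puck_low, puck_knobs, puck_blocks from where it was at the start of the episode below 0.01 m and value of joint each of key_low, key_knobs, key_blocks below 0.001 m and angle between each of handle_a, handle_b, block, jar, tape, stamp's own z axis and vertical below 0.2 rad); the robot touches nothing.
It fails at once if another puck is pressed or touched (over 1 N, or its key over 1.5 mm down) (value of joint any of key_low, key_knobs, key_blocks above 0.0015 m or contact force between any of the arm, the fingers and puck_low above 1 N or contact force between any of the arm, the fingers and puck_knobs above 1 N or contact force between any of the arm, the fingers and puck_blocks above 1 N).
It fails at once if a puck is lifted over 10 mm, tipped, or pushed over 20 mm (height (world z) of any of puck_empty, puck_low, puck_knobs, puck_blocks above 0.013 m or angle between any of puck_empty, puck_low, puck_knobs, puck_blocks's own z axis and vertical above 0.35 rad or distance of any of puck_empty, puck_low, puck_knobs, puck_blocks from where it was at the start of the episode above 0.02 m).
It fails at once if the empty bin's puck is pressed with over 25 N (contact force between any of the arm, the fingers and puck_empty above 25 N).
It fails at once if a bystander is moved over 20 mm or knocked over (distance of any of handle_a, handle_b, block, jar, tape, stamp from where it was at the start of the episode above 0.02 m or angle between any of handle_a, handle_b, block, jar, tape, stamp's own z axis and vertical above 0.6 rad).
It fails at once if a bin is pushed with over 5 N (contact force between any of the arm, the fingers and bin_empty above 5 N or contact force between any of the arm, the fingers and bin_low above 5 N or contact force between any of the arm, the fingers and bin_knobs above 5 N or contact force between any of the arm, the fingers and bin_blocks above 5 N).
It also fails if it takes over 35 s, if anything falls off the work surface, if the arm or the gripper's body presses on something with over 40 N, if the wrist force passes 120 N, or if a joint passes its speed limit or range.

### The arm

A 7-joint arm with a two-finger parallel gripper is mounted at the origin on the work surface. World frame = base frame: x ahead of the robot, y to its left, z up, the work surface at z = 0. Lengths are in m, angles in rad, forces in N, time in s.
With the tool pointing down it reaches from about 0.35 to 0.9 m from the base axis. Payload 8.1 kg.
Tool frame: the origin (TCP) lies between the finger pads, 19 mm behind the fingertips; this is the grasp point; z points along the fingers, y is the line along which they close (so a half turn about z gives the same grasp; the last joint's range is limited). The gripper opens to 92 mm and grips with 3 to 60 N. Pads are 19 mm wide; open, the fingers measure 130 mm over their backs; the gripper's body (75 mm by 190 mm) begins 47 mm behind the grasp point.
Start: joints at [-1.304, 0.434, 0.025, 1.573, -0.012, 1.134, -0.075], TCP at [0.226, 0.583, 0.246] pointing down, gripper open.
Joint ranges: [-2.62, 2.62], [-0.44, 2.09], [-1.27, 1.32], [0.08, 2.57], [-1.32, 4.46], [0.12, 2], [-2.74, 2.74]. Speed limits (rad/s): [2.22, 2.22, 3.01, 3.01, 3.14, 3.14, 3.14].

### API

Orientations are given as a rotation vector (axis times angle).
In Python, from cell import observe, imaging, arm gives the robot as it stands.
- The arm moves only by the tool apply_moves, never from a script. Its argument "commands" is a list of rows, each a list of 5 numbers: the opening in per cent of the stroke, from 0 (shut) to 100 (fully open), then the shift along the world's x, y, z in units of 0.06 m (1.0 is 0.06 m), then the turn about the world's z in units of 0.5 rad (1.0 is 0.5 rad). A call has 1 to 12 rows; each row shifts and turns the commanded pose from where the row before left it; what a row does not reach is not made up. A row lasts 1/8 s, in which the tool goes at most 62.5 mm and 10.7 degrees, less where a joint would pass 70% of its speed; a pose out of reach is approached as far as the arm can. A call with a number of a shift or a turn outside -1 to 1 is refused whole. A call with a gripper value outside its range is refused whole. The fingers move at their own pace and stop on an object; "newtons" is the grip in N (left out, the last holds). Time passes only in rows, so rows that do not move let the fingers close. It gives the time, the measured TCP pose, the force, the opening and the grip force at its end, in the units of the state.
- observe(): the state, without advancing time (a new reading comes with each control period).
- imaging.get_image(name): name is "side" or "top"; returns (picture, depth): 400x640x3 uint8, red, green, blue; 400x640 float32, m along the optical axis (not along the pixel's ray), 0 where there is no reading.
- imaging.camera_params(name): a dict with "camera_matrix" (3x3 intrinsics, pixels), "dist" ([k1, k2, p1, p2, k3] as OpenCV has them; the pictures are not rectified), "origin" and "rotation" of the camera in the world. Camera axes: x right, y up, looking along -z (the intrinsics and any distortion apply to the point x, -y, -z); pixel columns grow to the right and rows downward; lengths in m; the calibration is good to about 2 mm. A picture is of the moment at which its call begins. camera_params takes no time and is no camera call.
- arm.sign_off(): hands the job in; it is judged then, once.
The state is a dict: "clock": time; "joints": joint angles; "dq": joint speeds; "joint_efforts": joint torques, N m; "position": TCP position; "ee_rot": TCP orientation; "force": force on the tool from outside, world axes, zero at the start; "ft_torque": the same for the moment, N m; "width": opening from 0.0 (shut) to 1.0 (fully open); "gripper_force": force on a finger pad.
Only numpy, scipy, OpenCV 4.12 (cv2) and the standard library are available. Lean on these libraries where they do the work, as an engineer would, in place of code of your own. Each camera call takes 0.05 s, during which the arm holds its last target. There are 200 camera calls.

## Working session

There is one attempt and no reset: what is moved stays moved. The work goes in short steps, Python scripts to look and compute and a tool call to move; the robot and the scene stay as the last step left them, time stands still between calls to the robot, and variables do not carry over. Pictures are saved under pics/ and viewed, at most 10 in all, crops included, and the job is handed in when it is done.

Besides the shell and the picture viewer there is one more tool, called in YAML: its name, and indented under it one key for each argument. apply_moves: Moves the arm, as the interface text tells. Its arguments: {"type":"object","properties":{"commands":{"type":"array"},"newtons":{"type":"number"}},"required":["commands"]}

```bash
mkdir -p pics; python3 - <<'E'
from cell import observe, imaging, arm
import cv2,numpy as np
for n in("top","side"):
    im,d=imaging.get_image(n); cv2.imwrite(f"pics/{n}0.png",im[...,::-1]); np.savez(f"{n}0.npz",im=im,d=d)
    p=imaging.camera_params(n); print(n,p)
s=observe();print(s['clock'],s['position'],s['ee_rot'],s['force'],s['width'])
E
```

```text
top {'camera_matrix': array([[446.53790187,   0.        , 325.48058361],
       [  0.        , 446.53790187, 200.31816521],
       [  0.        ,   0.        ,   1.        ]]), 'dist': array([-0.02736061,  0.        ,  0.        ,  0.        ,  0.        ]), 'origin': array([0.4123571 , 0.07528519, 1.44940769]), 'rotation': array([ 0.05340136, -0.03739734, -1.59004059])}
side {'camera_matrix': array([[393.97590471,   0.        , 310.2392498 ],
       [  0.        , 393.97590471, 196.33213423],
       [  0.        ,   0.        ,   1.        ]]), 'dist': array([-0.00878487,  0.        ,  0.        ,  0.        ,  0.        ]), 'origin': array([0.40643083, 0.69195277, 0.76896768]), 'rotation': array([ 0.05742529, -1.07172879, -2.7988958 ])}
0.1 [0.22580745 0.58231105 0.24481782] [-5.77715984e-01 -3.08791243e+00  2.26246125e-03] [0.83716115 1.20863399 0.08848493] 1.00390259816486
```

View pics/top0.png

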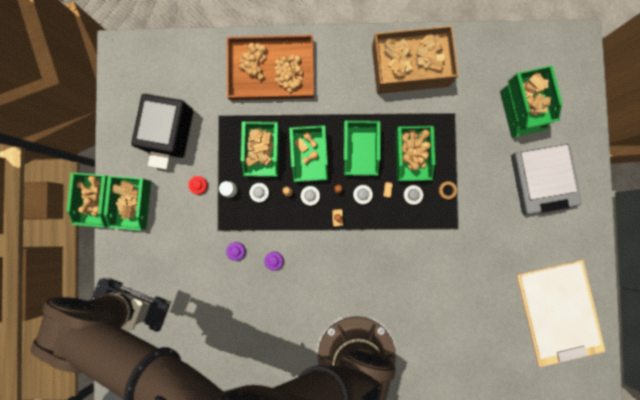

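View pics/side0.png

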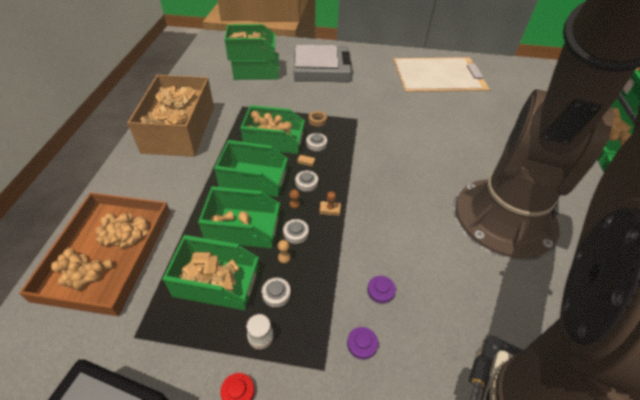

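The top view shows four bins on the mat: blocks (260,148), low (309,152), empty (362,148) and knobs (416,153). Their pucks are at (259,193), (310,196), (363,194) and (413,195). The bin at (362,148) shows a bare floor, so its puck at (363,194) is the one to press. The side view agrees: the bare bin is at (252,168) and its puck at (307,180). Next I'll measure it and confirm with an enlarged crop.

```bash
cat > h.py <<'E'
import cv2,numpy as np
from cell import imaging
def ray(n,px):
    p=imaging.camera_params(n); R=cv2.Rodrigues(p['rotation'])[0]
    u=cv2.undistortPoints(np.array([[px]],float),p['camera_matrix'],p['dist'])[0,0]
    return p['origin'],R@np.array([u[0],-u[1],-1])
def onplane(n,px,z):
    o,d=ray(n,px); return o+d*(z-o[2])/d[2]
def tri(a,b):
    (o1,d1),(o2,d2)=ray("top",a),ray("side",b)
    t=np.linalg.lstsq(np.c_[d1,-d2],o2-o1,rcond=None)[0]
    p,q=o1+d1*t[0],o2+d2*t[1]; return (p+q)/2,np.linalg.norm(p-q)
E
python3 - <<'E'
from h import *
near={"top":[(259,193),(310,196),(363,194),(413,195)],"side":[(276,292),(295,231),(307,180),(316,141)]}
C={}
for n,pts in near.items():
    im=np.load(n+"0.npz")['im']; d=np.load(n+"0.npz")['d']
    hsv=cv2.cvtColor(im,cv2.COLOR_RGB2HSV)
    m=((hsv[...,1]<60)&(hsv[...,2]>85)).astype(np.uint8)
    k,lab,st,ce=cv2.connectedComponentsWithStats(m)
    for x,y in pts:
        w=lab[y-6:y+7,x-6:x+7]; l=np.bincount(w[w>0]).argmax()
        c=max(cv2.findContours((lab==l).astype(np.uint8),cv2.RETR_EXTERNAL,cv2.CHAIN_APPROX_NONE)[0],key=len)
        (cx,cy),ax,a=cv2.fitEllipse(cv2.convexHull(c)); C.setdefault(n,[]).append((cx,cy))
        # grey key within the disc
        hull=np.zeros_like(m); cv2.drawContours(hull,[cv2.convexHull(c)],-1,1,-1)
        v=hsv[...,2].astype(int); g=(hull>0)&(v<165)&(np.hypot(*(np.indices(m.shape)-np.array([cy,cx])[:,None,None]))<min(ax)*.36)
        yy,xx=np.nonzero(g); kp=(xx.mean(),yy.mean()) if len(xx) else (0,0)
        print(n,(x,y),"area",st[l,4],"disc",np.round([cx,cy,*ax],1),"onz.02",onplane(n,(cx,cy),.02).round(4),"key",np.round(kp,1),len(xx),onplane(n,kp,.033).round(4))
for a,b in zip(C["top"],C["side"]): print("tri disc",tri(a,b))
a=cv2.resize(np.load("top0.npz")['im'][110:235,320:400],None,fx=4.6,fy=4.6,interpolation=cv2.INTER_CUBIC)
b=cv2.resize(np.load("side0.npz")['im'][125:225,205:355],None,fx=2.8,fy=2.8,interpolation=cv2.INTER_CUBIC)
c=np.zeros((580,800,3),np.uint8); c[:a.shape[0],:a.shape[1]]=a; c[:b.shape[0],375:375+b.shape[1]]=b[:,:425]
cv2.imwrite("pics/crop.png",c[...,::-1])
E
```

```text
top (259, 193) area 329 disc [258.7 192.   20.2  20.3] onz.02 [0.526  0.3034 0.02  ] key [261.6 194. ] 19 [0.5185 0.2921 0.033 ]
top (310, 196) area 330 disc [309.8 195.2  20.1  20.3] onz.02 [0.5125 0.139  0.02  ] key [312.5 197.5] 21 [0.504  0.1301 0.033 ]
top (363, 194) area 325 disc [362.5 194.   19.8  20.2] onz.02 [ 0.5128 -0.0302  0.02  ] key [364.7 196.7] 21 [ 0.5032 -0.0358  0.033 ]
top (413, 195) area 336 disc [413.1 194.3  20.2  20.6] onz.02 [ 0.5086 -0.1922  0.02  ] key [413.8 195.6] 50 [ 0.5038 -0.1917  0.033 ]
side (276, 292) area 734 disc [275.5 291.5  29.6  31. ] onz.02 [0.5261 0.3034 0.02  ] key [275.6 289.7] 279 [0.5247 0.3062 0.033 ]
side (295, 231) area 546 disc [295.4 230.5  25.5  27. ] onz.02 [0.5125 0.1399 0.02  ] key [295.5 228.6] 189 [0.5114 0.1439 0.033 ]
side (307, 180) area 424 disc [306.1 180.   21.8  24.3] onz.02 [ 0.5132 -0.0287  0.02  ] key [306.2 178.2] 133 [ 0.5121 -0.0228  0.033 ]
side (316, 141) area 340 disc [316.  141.1  19.3  22.4] onz.02 [ 0.509  -0.1899  0.02  ] key [316.2 139.7] 103 [ 0.5077 -0.1809  0.033 ]
tri disc (array([0.52603677, 0.30339359, 0.01991369]), np.float64(0.00014515093522683546))
tri disc (array([0.51263066, 0.13908265, 0.01895998]), np.float64(4.2920058194215196e-05))
tri disc (array([ 0.51318216, -0.0303072 ,  0.01835976]), np.float64(0.0004868502879965709))
tri disc (array([ 0.50903798, -0.19259503,  0.01772053]), np.float64(0.0005969681066511921))
```

View pics/crop.png

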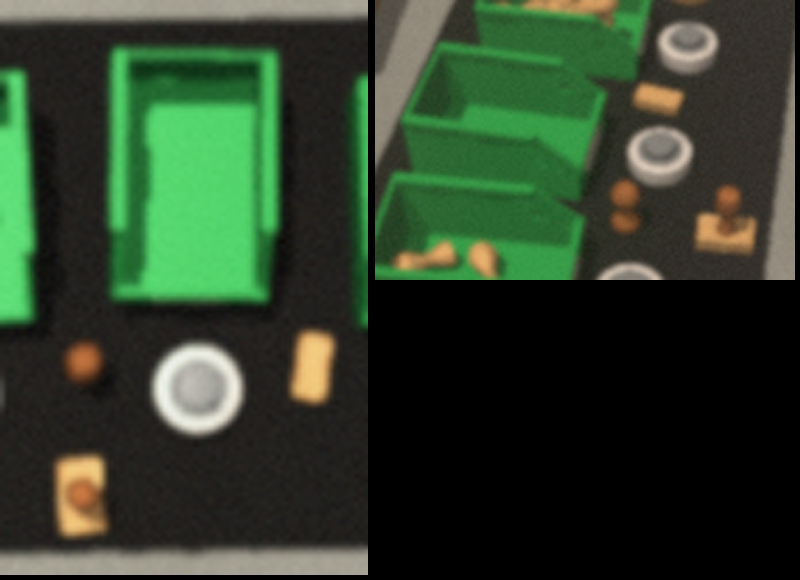

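The crop confirms it. The bin with the bare floor is at (362,148) in the top view, and the puck directly in front of it, at (363,194), is puck_empty. The other three bins hold stock. Both views put the puck at about (0.513, -0.030) with its top near z 0.02 m (0.023 expected), and neighbouring pucks are 0.163–0.169 m apart, as described. I'll move over it at a safe height with the gripper closing.

apply_moves:
  commands:
    - [0, 0.2, -0.4, 0, 0.05]
    - [0, 0.34, -0.73, 0, 0.06]
    - [0, 0.34, -0.73, 0, 0.06]
    - [0, 0.34, -0.73, 0, 0.06]
    - [0, 0.34, -0.73, 0, 0.06]
    - [0, 0.34, -0.73, 0, 0.06]
    - [0, 0.34, -0.73, 0, 0.06]
    - [0, 0.34, -0.73, 0, 0.06]
    - [0, 0.34, -0.73, 0, 0.06]
    - [0, 0.34, -0.73, 0, 0.06]
    - [0, 0.34, -0.73, 0, 0.06]
    - [0, 0.34, -0.73, 0, 0.06]
  newtons: 10

```text
clock: 1.6
position: [0.4626, 0.0754, 0.2455]
ee_rot: [-0.022, -3.141, -0.0]
force: [0.7, 0.3, 0.4]
width: 0.005
gripper_force: 0.0
```

apply_moves:
  commands:
    - [0, 0.4, -0.8, 0, 0]
    - [0, 0.2, -0.4, 0, 0]
    - [0, 0, 0, 0, 0]
    - [0, 0, 0, 0, 0]
    - [0, 0, 0, 0, 0]

```text
clock: 2.22
position: [0.4979, 0.0062, 0.2455]
ee_rot: [-0.02, -3.141, -0.001]
force: [-0.1, -0.0, 0.1]
width: 0.004
gripper_force: 0.0
```

apply_moves:
  commands:
    - [0, 0.15, -0.3, 0, 0]
    - [0, 0.1, -0.31, 0, 0]
    - [0, 0, 0, -0.4, 0]
    - [0, 0, 0, -0.6, 0]
    - [0, 0, 0, -0.6, 0]
    - [0, 0, 0, -0.5, 0]
    - [0, 0, 0, -0.2, 0]
    - [0, 0, 0, -0.1, 0]
    - [0, 0, 0, 0, 0]
    - [0, 0, 0, 0, 0]

```text
clock: 3.48
position: [0.514, -0.0316, 0.1024]
ee_rot: [0.023, 3.14, 0.0]
force: [0.2, 1.6, 0.4]
width: 0.006
gripper_force: 0.0
```

```bash
python3 - <<'E'
from cell import imaging,observe
from h import *
o=[]
for n,(x,y) in {"top":(363,194),"side":(306,180)}.items():
    im,d=imaging.get_image(n); o.append(cv2.resize(im[y-50:y+50,x-50:x+50],(400,400),interpolation=cv2.INTER_CUBIC))
cv2.imwrite("pics/above.png",np.hstack(o)[...,::-1]); print(observe()['position'],observe()['force'])
E
```

```text
[ 0.51380758 -0.03163475  0.10227341] [ 0.24450961 -0.19135877 -0.98865033]
```

View pics/above.png

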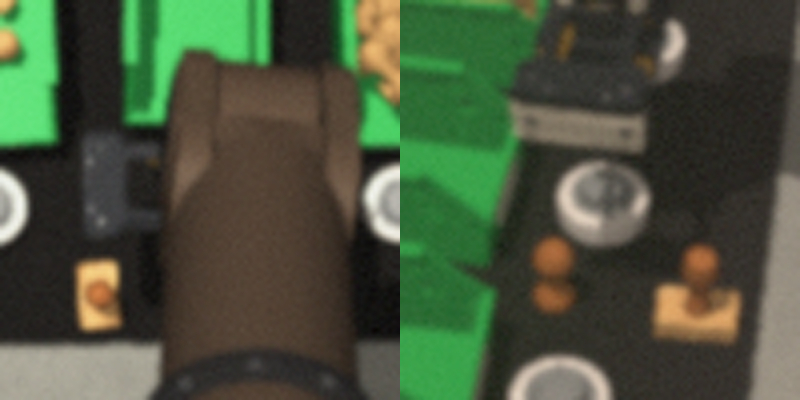

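```bash
python3 - <<'E'
from h import *
for n in("top","side"):
    p=imaging.camera_params(n);R=cv2.Rodrigues(p['rotation'])[0]
    for P in [(.514,-.0316,.083),(.514,-.0316,.149),(.514,.063,.149),(.513,-.03,.033)]:
        c=(R.T@(np.array(P)-p['origin']))*[1,-1,-1]
        print(n,P,cv2.projectPoints(c[None],np.zeros(3),np.zeros(3),p['camera_matrix'],p['dist'])[0].ravel().round(1))
im,d=imaging.get_image("side")
cv2.imwrite("pics/side2.png",cv2.resize(im[90:220,220:390],None,fx=4.4,fy=4.4,interpolation=cv2.INTER_CUBIC)[...,::-1])
E
```

```text
top (0.514, -0.0316, 0.083) [364.5 192.2]
top (0.514, -0.0316, 0.149) [366.2 190.4]
top (0.514, 0.063, 0.149) [333.8 191.1]
top (0.513, -0.03, 0.033) [362.8 193.7]
side (0.514, -0.0316, 0.083) [306.2 161.8]
side (0.514, -0.0316, 0.149) [306.4 141.8]
side (0.514, 0.063, 0.149) [299.9 168.8]
side (0.513, -0.03, 0.033) [306.3 176.2]
```

View pics/side2.png

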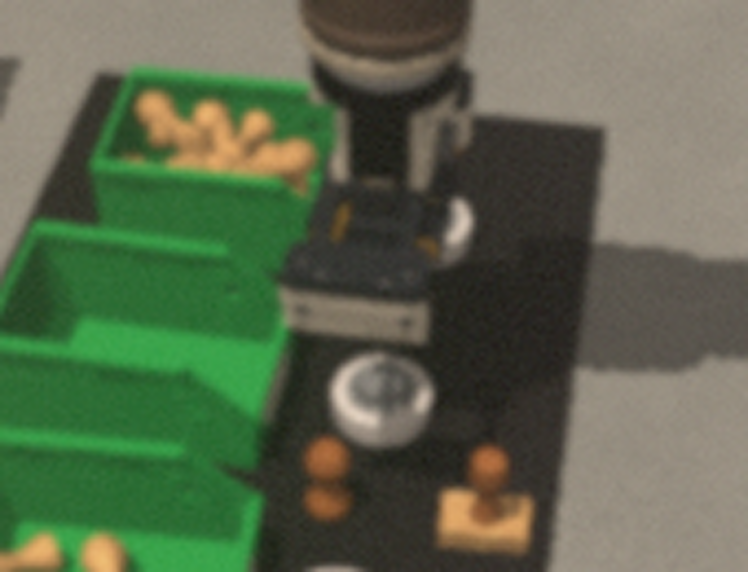

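The light bar is the +y end face of the gripper body, whose projection falls at (300,169), as expected. It hides the fingers, and it will clear everything by 30 mm or more at the bottom of the press. Next I go down to about 4 mm above the key.

apply_moves:
  commands:
    - [0, 0, 0, -0.25, 0]
    - [0, 0, 0, -0.25, 0]
    - [0, 0, 0, -0.15, 0]
    - [0, 0, 0, -0.1, 0]
    - [0, 0, 0, 0, 0]
    - [0, 0, 0, 0, 0]

```text
clock: 4.38
position: [0.5136, -0.0317, 0.0568]
ee_rot: [0.023, 3.141, 0.0]
force: [0.1, 0.2, -0.2]
width: 0.005
gripper_force: 0.0
```

```bash
python3 -c "
from cell import observe
s=observe();print(s['clock'],s['position'],s['force'])"
```

```text
4.375 [ 0.51355412 -0.03169747  0.05676689] [ 0.12908043  0.21650838 -0.24202262]
```

Contact should come near z 0.052. I'll go down 7 mm in small rows, which is about 2 mm of key travel.

apply_moves:
  commands:
    - [0, 0, 0, -0.04, 0]
    - [0, 0, 0, -0.04, 0]
    - [0, 0, 0, -0.04, 0]
    - [0, 0, 0, 0, 0]
    - [0, 0, 0, 0, 0]

```text
clock: 5.0
position: [0.5135, -0.0316, 0.0494]
ee_rot: [0.023, 3.141, 0.0]
force: [0.7, 0.4, 3.1]
width: 0.006
gripper_force: 1.4
```

The 3.1 N reading means about 2.7 mm of travel, which fits the height. I'll press on to the stop.

apply_moves:
  commands:
    - [0, 0, 0, -0.02, 0]
    - [0, 0, 0, -0.02, 0]
    - [0, 0, 0, -0.015, 0]
    - [0, 0, 0, 0, 0]

```text
clock: 5.5
position: [0.5135, -0.0316, 0.0461]
ee_rot: [0.023, 3.141, 0.0]
force: [0.1, 0.5, 4.9]
width: 0.002
gripper_force: 2.6
```

At z 0.0461 and 4.9 N the key is essentially at its stop. One small step more, then hold for over two seconds.

apply_moves:
  commands:
    - [0, 0, 0, -0.01, 0]
    - [0, 0, 0, 0, 0]
    - [0, 0, 0, 0, 0]
    - [0, 0, 0, 0, 0]

```text
clock: 6.0
position: [0.5136, -0.0316, 0.046]
ee_rot: [0.024, 3.141, 0.0]
force: [-1.0, 0.9, 11.8]
width: 0.004
gripper_force: 6.2
```

apply_moves:
  commands:
    - [0, 0, 0, 0, 0]
    - [0, 0, 0, 0, 0]
    - [0, 0, 0, 0, 0]
    - [0, 0, 0, 0, 0]
    - [0, 0, 0, 0, 0]
    - [0, 0, 0, 0, 0]
    - [0, 0, 0, 0, 0]
    - [0, 0, 0, 0, 0]
    - [0, 0, 0, 0, 0]
    - [0, 0, 0, 0, 0]
    - [0, 0, 0, 0, 0]
    - [0, 0, 0, 0, 0]

```text
clock: 7.5
position: [0.5135, -0.0316, 0.046]
ee_rot: [0.024, 3.141, 0.0]
force: [-1.3, 0.9, 12.7]
width: 0.007
gripper_force: 6.2
```

apply_moves:
  commands:
    - [0, 0, 0, 0, 0]
    - [0, 0, 0, 0, 0]
    - [0, 0, 0, 0, 0]
    - [0, 0, 0, 0, 0]
    - [0, 0, 0, 0, 0]

```text
clock: 8.12
position: [0.5135, -0.0317, 0.046]
ee_rot: [0.024, 3.141, 0.0]
force: [-2.4, 1.1, 12.7]
width: 0.004
gripper_force: 6.2
```

The key was held at its stop (about 12 N) for over 2 s. Now I release slowly and draw up.

apply_moves:
  commands:
    - [0, 0, 0, -0.0, 0]
    - [0, 0, 0, 0.05, 0]
    - [0, 0, 0, 0.08, 0]
    - [0, 0, 0, 0.15, 0]
    - [0, 0, 0, 0.4, 0]
    - [0, 0, 0, 0.6, 0]
    - [0, 0, 0, 0.6, 0]
    - [0, 0, 0, 0.6, 0]
    - [0, 0, 0, 0.4, 0]
    - [0, 0, 0, 0.2, 0]
    - [0, 0, 0, 0, 0]
    - [0, 0, 0, 0, 0]

```text
clock: 9.62
position: [0.5126, -0.0316, 0.2292]
ee_rot: [-0.023, -3.14, 0.0]
force: [0.6, 0.8, -0.3]
width: 0.005
gripper_force: 0.0
```

```bash
python3 - <<'E'
from cell import imaging,observe
from h import *
im,d=imaging.get_image("side"); print(observe()['position'],observe()['force'])
hsv=cv2.cvtColor(im,cv2.COLOR_RGB2HSV); m=((hsv[...,1]<60)&(hsv[...,2]>85)).astype(np.uint8)
k,lab,st,ce=cv2.connectedComponentsWithStats(m)
for x,y in [(276,292),(295,231),(307,180),(316,141)]:
    w=lab[y-6:y+7,x-6:x+7]; w=w[w>0]
    if len(w)==0: print("hidden");continue
    l=np.bincount(w).argmax(); c=max(cv2.findContours((lab==l).astype(np.uint8),0,1)[0],key=len)
    (cx,cy),ax,a=cv2.fitEllipse(cv2.convexHull(c)); print(st[l,4],np.round([cx,cy],1),onplane("side",(cx,cy),.02).round(4))
cv2.imwrite("pics/after.png",cv2.resize(im[90:220,220:390],None,fx=4.4,fy=4.4,interpolation=cv2.INTER_CUBIC)[...,::-1])
E
```

```text
[ 0.51262581 -0.03161786  0.22913148] [ 0.30063277 -0.35840111 -0.17311184]
735 [275.5 291.4] [0.5261 0.3033 0.02  ]
554 [295.3 230.4] [0.5126 0.1398 0.02  ]
431 [306.1 180. ] [ 0.5131 -0.0289  0.02  ]
343 [316.  141.2] [ 0.509  -0.1894  0.02  ]
```

View pics/after.png

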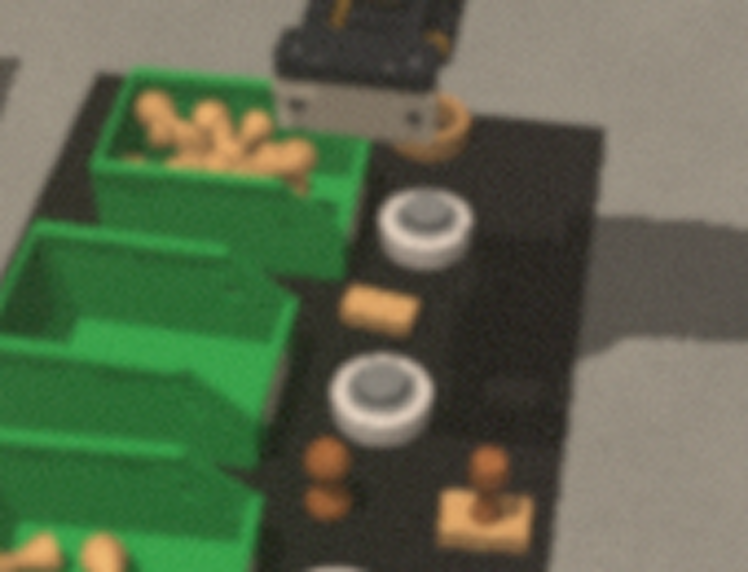

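The key is up again, with its puck at (306,180) in the side view. All four pucks are within 1 mm of where they were, the things in view still stand, and the hand is about 200 mm above the key.

```bash
python3 -c "
from cell import arm
print(arm.sign_off())"
```

```text
the job is handed in; nothing more can be done
None
```

I pressed the empty bin's call key to its stop at about 12 N, held it for just over 2 s, let it come up and drew the hand about 200 mm clear; no puck moved measurably, and I handed the job in (no verdict came back).

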